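# Close the overfull sample box

## Robot

A 7-joint arm with a two-finger parallel gripper is mounted at the origin on the work surface. World frame = base frame: x ahead of the robot, y to its left, z up, the work surface at z = 0. Lengths are in m, angles in rad, forces in N, time in s.
With the tool pointing down it reaches from about 0.4 to 0.875 m from the base axis. Payload 19.3 kg.
Tool frame: the origin (TCP) lies at the very end of the fingers, on their centre line; the grasp point (between the pads) lies 19 mm behind it; z points along the fingers, y is the direction in which the jaws open and shut (so a half turn about z gives the same grasp; the last joint's range is limited). The gripper opens to 85 mm and grips with 20 to 120 N. Pads are 22 mm wide; open, the fingers measure 114 mm over their backs; the gripper's body (76 mm by 85 mm) begins 54 mm behind the grasp point. The pads swing forward as they close: fully open they stand 13 mm farther back than shut.
Start: joints at [1.139, 0.521, -0.036, 1.599, 0.021, 1.021, -0.113], TCP at [0.221, -0.585, 0.231] pointing down, gripper open.
Joint ranges: [-2.91, 2.91], [-0.3, 2.13], [-1.5, 1.42], [0.17, 2.43], [-1.26, 4.41], [0.16, 1.93], [-2.52, 2.52]. Speed limits (rad/s): [1.89, 1.89, 2.39, 2.39, 3.01, 3.01, 3.01].

## Interface

Orientations are given as [roll, pitch, yaw] about the fixed x, y, z axes, in that order (R = Rz(yaw) Ry(pitch) Rx(roll)).
In Python, from workcell import bot gives the robot as it stands.
- The arm moves only by the tool carry_out, never from a script. Its argument "targets" is a list of rows, each a list of 7 numbers: the shift along the tool's x, y, z in mm, then the turn, a rotation vector about the tool's x, y, z in units of 6 degrees (1.0 is 6 degrees), then the closure in counts, from 0 (fully open) to 255 (shut). A call has 1 to 5 rows; each row shifts and turns the commanded pose from where the row before left it, along the tool's axes as they then stand; what a row does not reach is not made up. A row lasts 1/12 s, in which the tool goes at most 41.7 mm and 7.16 degrees, less where a joint would pass 70% of its speed; a pose out of reach is approached as far as the arm can. A call is refused whole if a number of a shift passes 41.7 or a number of a turn 1, either way. A call with a gripper value outside its range is refused whole. The fingers move at their own pace and stop on an object; "force" is the grip in N (left out, the last holds). Time passes only in rows, so rows that do not move let the fingers close. It gives the time, the measured TCP pose, the force and the opening at its end, in the units of the state.
- bot.observe(): the state, without advancing time (a new reading comes with each control period).
- bot.grab_frame(name): name is "scene" or "top" or "wrist"; returns a dict with "color" (420x560x3 uint8, red, green, blue), "z_map" (420x560 float32, m along the optical axis (not along the pixel's ray), 0 where there is no reading), "K" (3x3 intrinsics, pixels), "k1" (the pictures are not rectified: a ray, as slopes to the right and down, at radius r is drawn at 1 + k1 r^2 times it, then the intrinsics apply), "cam_to_world" (4x4, takes a point from camera to world coordinates); the wrist camera has in their place "T_tool_cam" (4x4, takes a point from camera to tool coordinates, whose origin is the TCP and whose axes are the flange's). Camera axes: x right, y down, z forward; pixel columns grow to the right and rows downward; lengths in m; the calibration is good to about 2 mm. A picture is of the moment at which its call begins: read the wrist's pose just before it.
- bot.job_done(): hands the job in, once; it reports no verdict.
The state is a dict: "clock": time; "qpos": joint angles; "qd": joint speeds; "joint_efforts": joint torques, N m; "position": TCP position; "tool_rot": TCP orientation; "force": force on the tool from outside, world axes, zero at the start; "moment": the same for the moment, N m; "grip_width": finger opening in m.
Only numpy, scipy, OpenCV 4.12 (cv2) and the standard library are available. Lean on these libraries where they do the work, as an engineer would, in place of code of your own. Each camera call takes 0.05 s, during which the arm holds its last target. There are 200 camera calls.

## Task

The pale blue sample box will not close because one of its three blue-capped tubes is too tall and stands above the fill line. Lift that tall tube out and stand it in a pocket of the empty white rack, then put the blue lid on the box, square to it, so that it sits flat and fully home on the rim.

Things in the scene. Friction and masses are not known exactly. Their poses are not given: they have to be found in the camera images.
- tall_tube: Tall blue-capped tube, loose, 60 g: body 30 mm, cap (top 22 mm) 34 mm across, 120 mm tall. Origin: centre of its underside, z up. It starts in any one of the box's three wells, foot 4 mm above the bench, top 44 mm above the rim. The two 55 mm tubes in the other wells are below the fill line and need no moving. The tubes in the full white rack are not part of the job.
- sample_box: Pale blue open box, fixed: 150 (x) by 120 (y) by 80 mm high, walls and floor 4 mm, thin blue fill line 70 mm up. Origin: centre of its underside, z up. Dark foam inside, its top 39 mm above the bench, has three square wells 33 mm wide, down to the floor, at x = -44, 0, +44 mm, y = 0.
- blue_lid: Blue lid, loose, 160 g, right way up: plate 170 (x) by 140 (y) mm; plug under it 122 x 92 x 6 mm, 10 mm play in the box; handle bar on top 60 (x) by 14 (y) mm. Origin: centre of the plug's underside, z up; plate 6 to 11, handle 11 to 46 mm above it. Seated, the origin is 74 mm above the box's, either way round. The smaller orange lid does not fit.
- empty_rack: Empty white open-frame tube rack, fixed: 64 (x) by 124 (y) by 60 mm high, floor 4 mm. Two square pockets 56 mm wide, centred at y = +30 and -30 mm, x = 0. Origin: centre of its underside, z up.
Things that resemble listed ones, but are neither listed nor needed, are in the scene too. Several things look just like the blue_lid: the one meant starts farthest from the robot's base.

How it is judged:
At the end, for the whole second after the job is handed in: The tall tube stands in the empty rack, foot in a pocket under 20 mm above the rack's underside, leaning under 40 degrees; the blue lid is on the box within 18 mm of centre, 14 degrees of square and 3 degrees of level, its origin 70 to 78 mm above the box's; both at rest (x of tall_tube in the frame of empty_rack between -0.03 and 0.03 m and y of tall_tube in the frame of empty_rack between -0.06 and 0.06 m and z of tall_tube in the frame of empty_rack below 0.02 m and angle between tall_tube's own z axis and vertical below 0.7 rad and z of blue_lid in the frame of sample_box between 0.07 and 0.078 m and horizontal distance between blue_lid and sample_box below 0.018 m and angle between blue_lid's own z axis and vertical below 0.06 rad and angle between the x axis of blue_lid and the x axis of sample_box, either way round below 0.25 rad and linear speed of blue_lid below 0.02 m/s and linear speed of tall_tube below 0.03 m/s); the robot touches nothing.
It also fails if it takes over 64 s, if anything falls off the work surface, if the arm or the gripper's body presses on something with over 40 N, if the wrist force passes 120 N, or if a joint passes its speed limit or range.

## Working session

There is one attempt and no reset: what is moved stays moved. The work goes in short steps, Python scripts to look and compute and a tool call to move; the robot and the scene stay as the last step left them, time stands still between calls to the robot, and variables do not carry over. Pictures are saved under pics/ and viewed, about 8 in all and at most 12, crops included, and the job is handed in when it is done.

Besides the shell and the picture viewer there is one more tool, called after ">>>" in YAML: its name, and indented under it one key for each argument. carry_out: Moves the arm, as the interface text tells. Its arguments: {"type":"object","properties":{"targets":{"type":"array","items":{"type":"array","items":{"type":"number"}}},"force":{"type":"number"}},"required":["targets"]}

```bash
mkdir -p pics; cat > h.py <<'E'
import numpy as np, cv2
from workcell import bot
def grab(n):
    s=bot.observe(); f=bot.grab_frame(n); f['s']=s
    return f
def cloud(f,T=None):
    K=f['K'];h,w=f['z_map'].shape
    u,v=np.meshgrid(np.arange(w),np.arange(h))
    p=cv2.undistortPoints(np.stack([u,v],-1).reshape(-1,1,2).astype(np.float64),K,np.array([f['k1'],0,0,0.])).reshape(h,w,2)
    z=f['z_map'][...,None]
    P=np.concatenate([p*z,z],-1)
    T=f['cam_to_world'] if T is None else T
    return P@T[:3,:3].T+T[:3,3]
def save(f,n): cv2.imwrite('pics/'+n,f['color'][...,::-1])
E
python3 - <<'E'
from h import *
for n in('top','scene'):
    f=grab(n);save(f,n+'1.png');print(n,f['K'].tolist(),f['k1'],f['cam_to_world'].round(3).tolist())
    np.savez('pics/'+n+'1.npz',c=f['color'],P=cloud(f),z=f['z_map'])
print(bot.observe())
E
```

```text
top [[400.81780275515024, 0.0, 272.6621669881333], [0.0, 400.81780275515024, 213.38542588812064], [0.0, 0.0, 1.0]] -0.0946074833462105 [[-0.026, -0.993, 0.116, 0.294], [-1.0, 0.027, 0.014, -0.019], [-0.017, -0.115, -0.993, 1.116], [0.0, 0.0, 0.0, 1.0]]
scene [[416.59237603067913, 0.0, 280.92082364367434], [0.0, 416.59237603067913, 210.8375738146216], [0.0, 0.0, 1.0]] -0.11588271035239932 [[0.651, 0.54, -0.534, 1.021], [0.759, -0.48, 0.439, -0.527], [-0.019, -0.691, -0.722, 0.872], [0.0, 0.0, 0.0, 1.0]]
{'clock': 0.1, 'qpos': array([ 1.13880628,  0.52197187, -0.03632839,  1.5999329 ,  0.02117127,
        1.02111785, -0.11281585]), 'qd': array([ 0.001463  , -0.00170477,  0.00021822, -0.00077088, -0.00212744,
       -0.00146166, -0.00088533]), 'joint_efforts': array([ 3.68145280e-03, -9.28479123e+01,  1.98387511e+00, -3.70530510e+01,
        1.81226752e-02,  5.31159065e-03,  7.39268853e-05]), 'position': array([ 0.22108708, -0.58426632,  0.23077887]), 'tool_rot': array([-3.14054744e+00,  4.86333196e-05,  3.61748723e-01]), 'force': array([-0.64580407,  0.02705878,  0.15023814]), 'moment': array([-0.01572464,  0.02402182, -0.06740592]), 'grip_width': 0.08511692279036727}
```

View pics/top1.png

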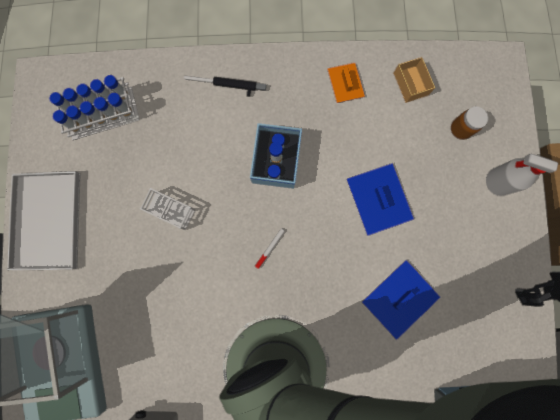

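View pics/scene1.png

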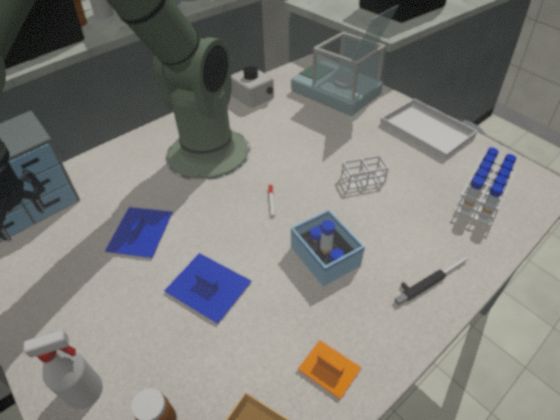

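The top view shows the box at (276,156), its tubes in a column at x≈277, the far blue lid at (380,200), the near one at (401,300) and the empty rack at (177,207). The scene view agrees. Next I'll measure them.

```bash
cat > m.py <<'E'
from h import *
for n,seeds in(('top',{'lid':(380,200),'near':(401,300),'box':(276,156)}),('scene',{'lid':(208,290),'near':(140,232),'box':(327,248)})):
    d=np.load(f'pics/{n}1.npz');c=d['c'];P=d['P'];z=d['z']>0
    hsv=cv2.cvtColor(c,cv2.COLOR_RGB2HSV)
    blue=(hsv[...,0]>112)&(hsv[...,0]<130)&(hsv[...,1]>170)&z
    print(n,'bench z',np.median(P[...,2][z&(abs(P[...,0]-.55)<.2)&(abs(P[...,1])<.4)]))
    for k in('lid','near'):
        u,v=seeds[k]
        nl,L=cv2.connectedComponents((blue&(P[...,2]>-.02)&(P[...,2]<.07)).astype(np.uint8))
        win=L[v-25:v+25,u-25:u+25];l=np.bincount(win[win>0]).argmax();m=L==l
        Q=P[m]; pl=Q[(Q[:,2]<.022)]; hd=Q[(Q[:,2]>.036)&(Q[:,2]<.06)]
        r=cv2.minAreaRect(pl[:,:2].astype(np.float32)*1000)
        print(k,m.sum(),'plate z',np.median(pl[:,2]),r,'dist',np.hypot(*r[0]))
        if len(hd)>4:print('  handle',len(hd),np.median(hd,0),cv2.minAreaRect(hd[:,:2].astype(np.float32)*1000))
    u,v=seeds['box'];w=np.zeros(z.shape,bool);w[v-60:v+60,u-60:u+60]=1
    Q=P[w&z&(P[...,2]>.072)&(P[...,2]<.088)]
    print('rim',len(Q),cv2.minAreaRect(Q[:,:2].astype(np.float32)*1000))
    m=w&z&(P[...,2]>.1)&(P[...,2]<.14);print('tall top',m.sum(),np.median(P[m],0),P[m].max(0),P[m].min(0))
    m=w&z&blue&(P[...,2]>.045)&(P[...,2]<.07);print('short',m.sum())
    # rack
    m=z&(P[...,2]>.05)&(P[...,2]<.07)&(P[...,1]>.1)&(P[...,1]<.4)&(P[...,0]>.25)&(P[...,0]<.65)
    R=P[m];print('rack',len(R),cv2.minAreaRect(R[:,:2].astype(np.float32)*1000) if len(R) else 0)
    vis=c.copy();vis[m]=(255,0,0);np.save('pics/m_'+n,m)
    if n=='top':
        o=cv2.resize(c[170:240,130:230],None,fx=5,fy=5,interpolation=2)
        o2=cv2.resize(vis[170:240,130:230],None,fx=3,fy=3,interpolation=0)
        o3=cv2.resize(c[115:200,240:310],None,fx=4,fy=4,interpolation=2)
        C=np.zeros((570,790,3),np.uint8);C[:350,:500]=o;C[355:565,:300]=o2;C[:340,505:785]=o3
        cv2.imwrite('pics/crop1.png',C[...,::-1])
E
python3 m.py
```

```text
top bench z -0.0001913196995738664
lid 2772 plate z 0.010279122392427897 ((456.2420959472656, -303.6282043457031), (164.54464721679688, 136.98641967773438), 17.580087661743164) dist 548.0391743192725
  handle 131 [ 0.45543928 -0.30152582  0.0446811 ] ((456.5752258300781, -303.00048828125), (59.29499816894531, 16.35320472717285), 18.550268173217773)
near 2948 plate z 0.010367648636179894 ((177.30197143554688, -348.35089111328125), (136.4501953125, 167.0894775390625), 40.48717498779297) dist 390.87636461462927
  handle 128 [ 0.17804903 -0.34667473  0.04503305] ((176.4646453857422, -347.1814880371094), (14.320069313049316, 60.046897888183594), 40.762760162353516)
rim 392 ((577.1534423828125, -15.977935791015625), (120.76985168457031, 152.4364776611328), 80.81395721435547)
tall top 157 [ 0.57458421 -0.01522264  0.12281447] [0.59363872 0.00065487 0.12777364] [ 0.55971502 -0.03042641  0.10097995]
short 225
rack 282 ((440.62908935546875, 286.0220642089844), (127.79234313964844, 64.63182830810547), 63.846824645996094)
scene bench z -0.0002732636478667283
lid 18 plate z 0.010332854635231425 ((461.6983947753906, -350.1337890625), (13.380678176879883, 16.350658416748047), 5.386924743652344) dist 579.4472175974579
near 192 plate z 0.009792878212103506 ((222.36904907226562, -348.6802062988281), (60.676414489746094, 100.412841796875), 35.47494125366211) dist 413.55275388987195
rim 594 ((575.9630126953125, -15.984733581542969), (123.63390350341797, 154.3988494873047), 81.38156127929688)
tall top 189 [ 0.58073555 -0.02156179  0.12226844] [ 0.59336929 -0.00151272  0.12641926] [ 0.55994946 -0.03414639  0.1010365 ]
short 9
rack 281 ((442.5018615722656, 284.82574462890625), (126.37840270996094, 70.13947296142578), 64.0599136352539)
```

View pics/crop1.png

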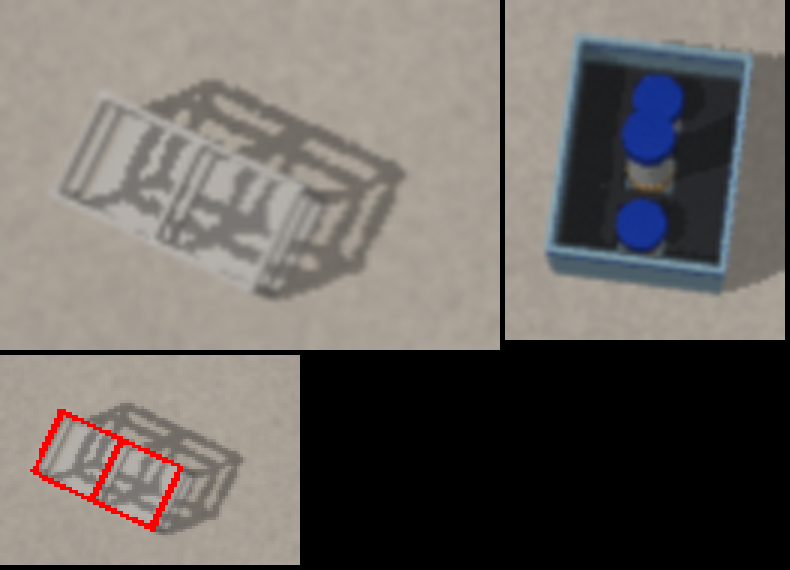

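The tall tube is in the centre well. The crop shows three caps at (655,100), (648,137) and (640,223), and the displaced middle one is tall. The rack rim, marked in red, has its long side at 64° and two pockets.

World measurements, all consistent with the given sizes:

| Thing | Centre (x, y), m | x-axis angle |
|---|---|---|
| Box | (0.5765, -0.016) | -9° |
| Lid | (0.4562, -0.3025) | 18° |
| Rack | (0.4415, 0.2855) | -26° |

The +y pocket is at (0.4547, 0.3124) and the -y pocket at (0.428, 0.2586). The lid is 548 mm from the base, against 391 mm for the near one.

```bash
cat > go.py <<'E'
import sys
from h import *
from scipy.spatial.transform import Rotation as Ro
s=bot.observe();R=Ro.from_euler('xyz',s['tool_rot'])
t=np.array(list(map(float,sys.argv[1:4])));yaw=np.radians(float(sys.argv[4])) if len(sys.argv)>4 else s['tool_rot'][2]
print('t',s['clock'],'pos',s['position'].round(4),'rpy',np.degrees(s['tool_rot']).round(2),'F',s['force'].round(1),'w',round(s['grip_width'],4))
d=R.inv().apply((t-s['position'])*1000)
print('shift mm',d.round(1),'rows',np.linalg.norm(d)/41.7,'turn units',np.degrees((R.inv()*Ro.from_euler('xyz',[np.pi,0,yaw])).as_rotvec().round(4))/6)
E
python3 go.py 0.5765 -0.016 0.2
```

```text
t 0.1 pos [ 0.2211 -0.5843  0.2308] rpy [-179.94    0.     20.73] F [-0.6  0.   0.2] w 0.0851
shift mm [ 533.5 -405.7   31.2] rows 16.09025670946526 turn units [-0.0095493  0.        -0.       ]
```

>>> carry_out:
  targets:
    - [32, -24.4, 1.9, 0, 0, 0, 0]
    - [32, -24.4, 1.9, 0, 0, 0, 0]
    - [32, -24.4, 1.9, 0, 0, 0, 0]
    - [32, -24.4, 1.9, 0, 0, 0, 0]
    - [32, -24.4, 1.9, 0, 0, 0, 0]
  force: 50

```text
clock: 0.52
position: [0.3281, -0.412, 0.2216]
tool_rot: [-3.141, 0.0, 0.362]
force: [1.3, -0.6, -0.6]
grip_width: 0.0856
```

>>> carry_out:
  targets:
    - [32, -24.4, 1.9, 0, 0, 0, 0]
    - [32, -24.4, 1.9, 0, 0, 0, 0]
    - [32, -24.4, 1.9, 0, 0, 0, 0]
    - [32, -24.4, 1.9, 0, 0, 0, 0]
    - [32, -24.4, 1.9, 0, 0, 0, 0]

```text
clock: 0.93
position: [0.4346, -0.2412, 0.2122]
tool_rot: [-3.142, 0.0, 0.362]
force: [1.7, -1.6, 0.6]
grip_width: 0.0855
```

>>> carry_out:
  targets:
    - [32, -24.4, 1.9, 0, 0, 0, 0]
    - [32, -24.4, 1.9, 0, 0, 0, 0]
    - [32, -24.4, 1.9, 0, 0, 0, 0]
    - [25, -19, 1.9, 0, 0, 0, 0]
    - [0, 0, 0, 0, 0, 0, 0]

```text
clock: 1.35
position: [0.5173, -0.1076, 0.2042]
tool_rot: [-3.139, -0.002, 0.369]
force: [-1.2, 1.1, -0.2]
grip_width: 0.0851
```

```bash
python3 - <<'E'
from h import *
f=grab('wrist');save(f,'w1.png');s=f['s']
from scipy.spatial.transform import Rotation as Ro
T=np.eye(4);T[:3,:3]=Ro.from_euler('xyz',s['tool_rot']).as_matrix();T[:3,3]=s['position']
P=cloud(f,T@f['T_tool_cam']);z=f['z_map']>0
hsv=cv2.cvtColor(f['color'],cv2.COLOR_RGB2HSV)
m=z&(P[...,2]>.115)&(P[...,2]<.135)&(hsv[...,0]>105)&(hsv[...,0]<130)&(hsv[...,1]>150)
print(m.sum(), cv2.minEnclosingCircle((P[m][:,:2]*1000).astype(np.float32)) if m.sum() else 0, np.median(P[m],0))
E
python3 go.py 0.5765 -0.016 0.2
```

```text
2649 ((577.0711059570312, -15.795852661132812), 17.025127410888672) [ 0.57784541 -0.01636466  0.12299294]
t 1.4 pos [ 0.5158 -0.1107  0.2042] rpy [-1.7993e+02 -1.0000e-02  2.1020e+01] F [ 0.2 -1.4 -0.4] w 0.0855
shift mm [ 90.6 -66.6   4.3] rows 2.69877376210242 turn units [-0.01241409 -0.00095493  0.        ]
```

View pics/w1.png

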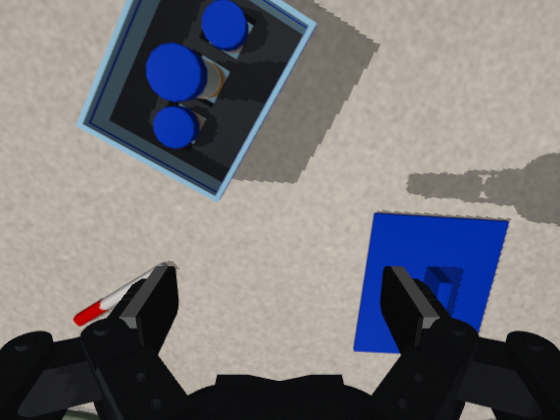

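The wrist view has the tall tube's cap at (174,72) as the largest and middle one. A circle fit gives (0.5771, -0.0158) with r = 17.0 mm and top z = 0.123, which agrees with the top view.

>>> carry_out:
  targets:
    - [30.3, -22.2, 1, 0, 0, 0, 0]
    - [30.3, -22.2, 1, 0, 0, 0, 0]
    - [30.4, -22.3, 1, 0, 0, 0, 0]
    - [0, 0, 0, 0, 0, 0, 0]
    - [0, 0, 0, 0, 0, 0, 0]

```text
clock: 1.82
position: [0.5764, -0.0181, 0.2011]
tool_rot: [-3.141, 0.001, 0.364]
force: [-0.2, -0.8, -0.0]
grip_width: 0.0857
```

```bash
python3 go.py 0.577 -0.0158 0.095
```

```text
t 1.8167 pos [ 0.5764 -0.0181  0.2011] rpy [-1.7996e+02  4.0000e-02  2.0860e+01] F [-0.2 -0.8 -0. ] w 0.0857
shift mm [  1.5  -1.9 106.1] rows 2.5455601962988155 turn units [-0.00668451  0.00668451 -0.        ]
```

>>> carry_out:
  targets:
    - [1.5, -1.9, 30, 0, 0, 0, 0]
    - [0, 0, 30, 0, 0, 0, 0]
    - [0, 0, 30, 0, 0, 0, 0]
    - [0, 0, 16, 0, 0, 0, 0]
    - [0, 0, 0, 0, 0, 0, 0]

```text
clock: 2.23
position: [0.5745, -0.0189, 0.0925]
tool_rot: [-3.14, 0.005, 0.36]
force: [-0.8, -0.0, -0.4]
grip_width: 0.0848
```

>>> carry_out:
  targets:
    - [0, 0, 0, 0, 0, 0, 0]
    - [0, 0, 0, 0, 0, 0, 120]
    - [0, 0, 0, 0, 0, 0, 180]
    - [0, 0, 0, 0, 0, 0, 220]
    - [0, 0, 0, 0, 0, 0, 255]
  force: 50

```text
clock: 2.65
position: [0.5773, -0.0173, 0.0966]
tool_rot: [3.141, -0.001, 0.362]
force: [-0.3, 0.5, -0.9]
grip_width: 0.0388
```

>>> carry_out:
  targets:
    - [0, 0, 0, 0, 0, 0, 255]
    - [0, 0, 0, 0, 0, 0, 255]
    - [0, 0, 0, 0, 0, 0, 255]
    - [0, 0, 0, 0, 0, 0, 255]
    - [0, 0, 0, 0, 0, 0, 255]

```text
clock: 3.07
position: [0.5775, -0.017, 0.0967]
tool_rot: [3.141, -0.002, 0.362]
force: [-0.7, 0.9, 8.0]
grip_width: 0.0326
```

>>> carry_out:
  targets:
    - [0, 0, -15, 0, 0, 0, 255]
    - [0, 0, -25, 0, 0, 0, 255]
    - [0, 0, -35, 0, 0, 0, 255]
    - [0, 0, -35, 0, 0, 0, 255]
    - [0, 0, 0, 0, 0, 0, 255]

```text
clock: 3.48
position: [0.5794, -0.017, 0.2122]
tool_rot: [3.139, -0.008, 0.362]
force: [2.0, -1.3, -0.3]
grip_width: 0.0325
```

```bash
python3 - <<'E'
from h import *
f=grab('scene');save({'color':cv2.resize(f['color'][150:300,200:420],None,fx=2,fy=2)},'s2.png')
P=cloud(f);m=(f['z_map']>0)&(np.hypot(P[...,0]-.577,P[...,1]+.017)<.03)&(P[...,2]>.085)
hsv=cv2.cvtColor(f['color'],cv2.COLOR_RGB2HSV)
b=m&(hsv[...,0]>112)&(hsv[...,0]<130)&(hsv[...,1]>170)
print('cap z range',P[b][:,2].min(),P[b][:,2].max(),'tube bottom',P[m][:,2].min())
E
python3 go.py 0.4547 0.3124 0.2
```

```text
t 3.5333 pos [ 0.5785 -0.0171  0.2093] rpy [179.89  -0.32  20.72] F [-0.2  0.2 -1.8] w 0.0324
shift mm [   0.7 -352.     8.6] rows 8.443535233511078 turn units [ 0.01909859 -0.05252113 -0.        ]Traceback (most recent call last):
  File "<stdin>", line 6, in <module>
    return umr_minimum(a, axis, None, out, keepdims, initial, where)
ValueError: zero-size array to reduction operation minimum which has no identity
```

View pics/s2.png

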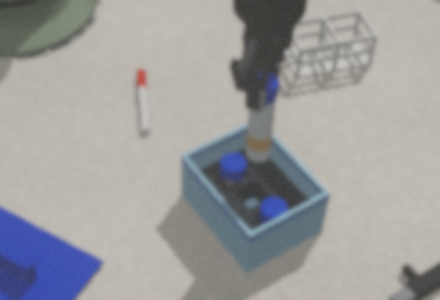

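The tube is held upright, with its foot at about (260,155) in the crop and clear of the box, and the two short tubes stay in their wells. Now to the rack.

>>> carry_out:
  targets:
    - [0, -30, 0, 0, 0, 0, 255]
    - [0, -38, 0, 0, 0, 0, 255]
    - [0, -38, 0, 0, 0, 0, 255]
    - [0, -38, 0, 0, 0, 0, 255]
    - [0, -38, 0, 0, 0, 0, 255]

```text
clock: 3.95
position: [0.5113, 0.1544, 0.2053]
tool_rot: [-3.142, 0.001, 0.361]
force: [1.5, 0.8, -0.7]
grip_width: 0.0328
```

>>> carry_out:
  targets:
    - [0, -38, 0, 0, 0, 0, 255]
    - [0, -38, 0, 0, 0, 0, 255]
    - [0, -38, 0, 0, 0, 0, 255]
    - [0, -32, 0, 0, 0, 0, 255]
    - [0, -20, 0, 0, 0, 0, 255]

```text
clock: 4.37
position: [0.4516, 0.3117, 0.2053]
tool_rot: [-3.141, 0.001, 0.365]
force: [-0.1, -0.8, -0.4]
grip_width: 0.0326
```

>>> carry_out:
  targets:
    - [0, 0, 0, 0, 0, 0, 255]
    - [0, 0, 0, 0, 0, 0, 255]

```text
clock: 4.53
position: [0.4529, 0.3091, 0.2052]
tool_rot: [3.141, 0.001, 0.364]
force: [0.2, -0.6, -0.8]
grip_width: 0.0324
```

```bash
python3 go.py 0.4547 0.3124 0.098; python3 - <<'E'
from h import *
f=grab('scene');save({'color':cv2.resize(f['color'][80:240,300:520],None,fx=2,fy=2)},'s3.png')
E
```

```text
t 4.5333 pos [0.4529 0.3091 0.2052] rpy [1.7999e+02 5.0000e-02 2.0860e+01] F [ 0.2 -0.6 -0.8] w 0.0324
shift mm [  2.9  -2.5 107.1] rows 2.57116997206951 turn units [0.00095493 0.00859437 0.        ]
```

View pics/s3.png

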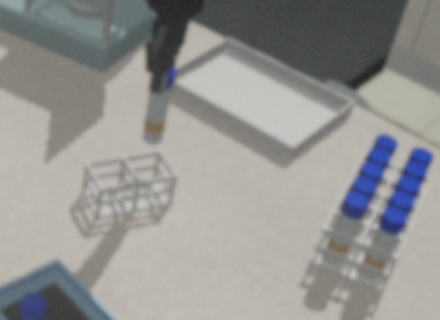

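The tube hangs upright above the far pocket, with its foot at (153,135) and the rack at (125,190). Lowering it.

>>> carry_out:
  targets:
    - [2.9, -2.5, 15, 0, 0, 0, 255]
    - [0, 0, 28, 0, 0, 0, 255]
    - [0, 0, 28, 0, 0, 0, 255]
    - [0, 0, 23, 0, 0, 0, 255]
    - [0, 0, 12, 0, 0, 0, 255]

```text
clock: 5.0
position: [0.4552, 0.3096, 0.0971]
tool_rot: [3.14, 0.003, 0.36]
force: [-0.1, -0.7, -0.9]
grip_width: 0.0326
```

>>> carry_out:
  targets:
    - [0, 0, 0, 0, 0, 0, 255]
    - [0, 0, 0, 0, 0, 0, 255]

```text
clock: 5.17
position: [0.4559, 0.3111, 0.0999]
tool_rot: [3.141, 0.0, 0.361]
force: [0.0, 0.7, -0.7]
grip_width: 0.0325
```

>>> carry_out:
  targets:
    - [0, 0, 2, 0, 0, 0, 255]
    - [0, 0, 0, 0, 0, 0, 130]
    - [0, 0, 0, 0, 0, 0, 80]
    - [0, 0, 0, 0, 0, 0, 20]
    - [0, 0, 0, 0, 0, 0, 0]

```text
clock: 5.58
position: [0.4558, 0.3118, 0.0982]
tool_rot: [-3.141, -0.001, 0.362]
force: [0.1, -0.7, 0.8]
grip_width: 0.076
```

>>> carry_out:
  targets:
    - [0, 0, 0, 0, 0, 0, 0]
    - [0, 0, 0, 0, 0, 0, 0]
    - [0, 0, -35, 0, 0, 0, 0]
    - [0, 0, -35, 0, 0, 0, 0]
    - [0, 0, -35, 0, 0, 0, 0]

```text
clock: 6.0
position: [0.4551, 0.3115, 0.2038]
tool_rot: [3.142, 0.001, 0.362]
force: [0.5, 0.4, -0.4]
grip_width: 0.0853
```

```bash
python3 go.py 0.4562 -0.3025 0.2 18; python3 - <<'E'
from h import *
f=grab('scene');save({'color':cv2.resize(f['color'][80:240,300:520],None,fx=2,fy=2)},'s4.png')
P=cloud(f);hsv=cv2.cvtColor(f['color'],cv2.COLOR_RGB2HSV)
m=(f['z_map']>0)&(np.hypot(P[...,0]-.455,P[...,1]-.311)<.05)&(hsv[...,0]>108)&(hsv[...,0]<130)&(hsv[...,1]>150)
print(m.sum(),P[m].min(0),P[m].max(0))
E
```

```text
t 6.0 pos [0.4551 0.3115 0.2038] rpy [1.800e+02 7.000e-02 2.075e+01] F [ 0.5  0.4 -0.4] w 0.0853
shift mm [-216.4  574.6    4.2] rows 14.72536826043057 turn units [0.00095493 0.01241409 0.45741131]
24 [0.44774495 0.30106602 0.12003848] [0.46664793 0.32222435 0.12453067]
```

View pics/s4.png

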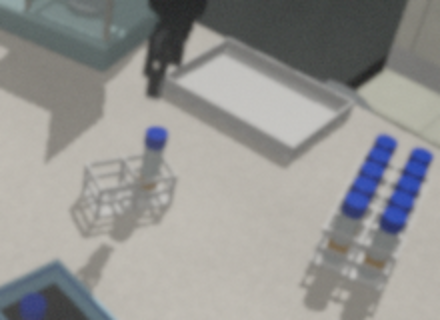

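The tube stands upright in the far pocket: cap at (155,137) in the crop, top at z = 0.1245, as expected for a foot at 4 mm. Moving to the lid.

>>> carry_out:
  targets:
    - [-14.2, 37.8, 0, 0, 0, 0, 0]
    - [-14.2, 37.8, 0, 0, 0, 0, 0]
    - [-14.2, 37.8, 0, 0, 0, 0, 0]
    - [-14.2, 37.8, 0, 0, 0, 0, 0]
    - [-14.2, 37.8, 0, 0, 0, 0, 0]

```text
clock: 6.47
position: [0.4557, 0.108, 0.2028]
tool_rot: [3.141, -0.0, 0.362]
force: [1.0, 1.0, -0.1]
grip_width: 0.0854
```

>>> carry_out:
  targets:
    - [-14.2, 37.8, 0, 0, 0, 0, 0]
    - [-14.2, 37.8, 0, 0, 0, 0, 0]
    - [-14.2, 37.8, 0, 0, 0, 0, 0]
    - [-14.2, 37.8, 0, 0, 0, 0, 0]
    - [-14.2, 37.8, 0, 0, 0, 0, 0]

```text
clock: 6.88
position: [0.4561, -0.094, 0.2029]
tool_rot: [3.141, -0.0, 0.362]
force: [2.2, 0.5, 0.2]
grip_width: 0.0854
```

>>> carry_out:
  targets:
    - [-14.2, 37.8, 0, 0, 0, 0, 0]
    - [-14.2, 37.8, 0, 0, 0, 0, 0]
    - [-10, 27, 0, 0, 0, 0, 0]
    - [0, 0, 0, 0, 0, 0, 0]
    - [0, 0, 0, 0, 0, 0, 0]

```text
clock: 7.3
position: [0.4565, -0.2031, 0.2025]
tool_rot: [3.142, 0.0, 0.359]
force: [-0.6, 0.6, -0.7]
grip_width: 0.0854
```

```bash
python3 - <<'E'
from h import *
from scipy.spatial.transform import Rotation as Ro
f=grab('wrist');save(f,'w2.png');s=f['s']
T=np.eye(4);T[:3,:3]=Ro.from_euler('xyz',s['tool_rot']).as_matrix();T[:3,3]=s['position']
P=cloud(f,T@f['T_tool_cam']);z=f['z_map']>0
hsv=cv2.cvtColor(f['color'],cv2.COLOR_RGB2HSV)
b=z&(hsv[...,0]>105)&(hsv[...,0]<130)&(hsv[...,1]>150)&(np.hypot(P[...,0]-.456,P[...,1]+.3025)<.13)
for lo,hi in((.005,.02),(.038,.055)):
    Q=P[b&(P[...,2]>lo)&(P[...,2]<hi)]
    if len(Q)>4: print(lo,len(Q),np.median(Q[:,2]),cv2.minAreaRect((Q[:,:2]*1000).astype(np.float32)))
E
python3 go.py 0.4562 -0.3025 0.1 18
```

```text
0.005 19944 0.010063709667527426 ((456.1389465332031, -302.92681884765625), (169.74293518066406, 139.44842529296875), 17.49177360534668)
0.038 1057 0.044863924603088357 ((456.4706726074219, -302.35699462890625), (59.962345123291016, 14.73924732208252), 17.38536262512207)
t 7.35 pos [ 0.4568 -0.2016  0.2026] rpy [-179.98    0.     20.68] F [0.4 0.1 0. ] w 0.0854
shift mm [-36.2  94.2 102.5] rows 3.4500010145834072 turn units [-0.00381972  0.00095493  0.44690708]
```

View pics/w2.png

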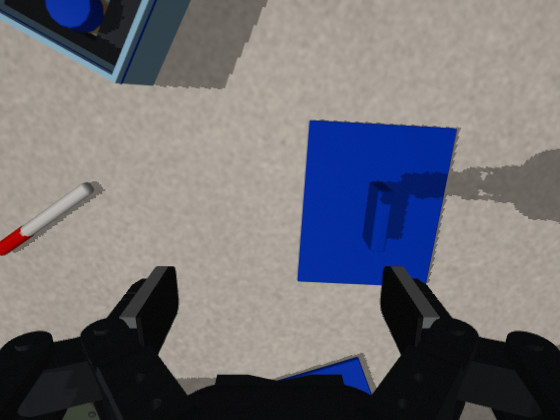

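The wrist view shows the lid with its handle at (378,215). It fits at (0.4562, -0.3027) and 17.4°, with sizes 169.7 x 139.4 mm, which match.

>>> carry_out:
  targets:
    - [-12.1, 31.4, 10, 0, 0, 0, 0]
    - [-12.1, 31.4, 20, 0, 0, 0, 0]
    - [-12, 31.4, 30, 0, 0, 0, 0]
    - [0, 0, 30, 0, 0, 0.55, 0]
    - [0, 0, 0, 0, 0, 0, 0]

```text
clock: 7.77
position: [0.4544, -0.2989, 0.1105]
tool_rot: [-3.137, 0.004, 0.301]
force: [-0.8, 1.3, -1.4]
grip_width: 0.0856
```

>>> carry_out:
  targets:
    - [0, 0, 0, 0, 0, 0, 0]

```text
clock: 7.85
position: [0.4563, -0.2982, 0.1144]
tool_rot: [-3.139, 0.002, 0.307]
force: [0.1, 0.2, 0.9]
grip_width: 0.0855
```

```bash
python3 go.py 0.4563 -0.3026 0.0175 17.4
```

```text
t 7.85 pos [ 0.4563 -0.2982  0.1144] rpy [-1.7986e+02  9.0000e-02  1.7590e+01] F [0.1 0.2 0.9] w 0.0855
shift mm [-1.2  4.4 96.9] rows 2.32639907789343 turn units [-0.02387324  0.01432394  0.03246761]
```

>>> carry_out:
  targets:
    - [-1.2, 4.4, 25, 0, 0, 0.03, 0]
    - [0, 0, 30, 0, 0, 0, 0]
    - [0, 0, 20, 0, 0, 0, 0]
    - [0, 0, 12, 0, 0, 0, 0]
    - [0, 0, 6, 0, 0, 0, 0]

```text
clock: 8.27
position: [0.4575, -0.3035, 0.0222]
tool_rot: [-3.141, -0.001, 0.304]
force: [-0.2, 0.1, 0.0]
grip_width: 0.0853
```

>>> carry_out:
  targets:
    - [0, 0, 2, 0, 0, 0, 0]
    - [0, 0, 0, 0, 0, 0, 0]
    - [0, 0, 0, 0, 0, 0, 0]

```text
clock: 8.52
position: [0.4574, -0.3047, 0.0213]
tool_rot: [3.14, -0.001, 0.301]
force: [-0.2, 0.5, -0.4]
grip_width: 0.0853
```

```bash
python3 go.py 0.4563 -0.3026 0.0175 17.4
```

```text
t 8.5167 pos [ 0.4574 -0.3047  0.0213] rpy [ 1.7993e+02 -7.0000e-02  1.7270e+01] F [-0.2  0.5 -0.4] w 0.0853
shift mm [-0.4 -2.4  3.8] rows 0.10679717301031744 turn units [ 0.01145916 -0.01145916 -0.02100845]
```

>>> carry_out:
  targets:
    - [-0.4, -2.2, 3, 0, 0, 0, 0]
    - [0, 0, 0, 0, 0, 0, 120]
    - [0, 0, 0, 0, 0, 0, 180]
    - [0, 0, 0, 0, 0, 0, 220]
    - [0, 0, 0, 0, 0, 0, 255]
  force: 80

```text
clock: 8.93
position: [0.4556, -0.3026, 0.0171]
tool_rot: [3.142, -0.0, 0.301]
force: [1.1, 0.3, -0.2]
grip_width: 0.0384
```

>>> carry_out:
  targets:
    - [0, 0, 0, 0, 0, 0, 255]
    - [0, 0, 0, 0, 0, 0, 255]
    - [0, 0, 0, 0, 0, 0, 255]
    - [0, 0, 0, 0, 0, 0, 255]
    - [0, 0, 0, 0, 0, 0, 255]

```text
clock: 9.35
position: [0.4556, -0.3027, 0.0172]
tool_rot: [3.141, -0.0, 0.301]
force: [-0.5, 0.6, 4.8]
grip_width: 0.0128
```

>>> carry_out:
  targets:
    - [0, 0, 0, 0, 0, 0, 255]
    - [0, 0, 0, 0, 0, 0, 255]
    - [0, 0, 0, 0, 0, 0, 255]

```text
clock: 9.6
position: [0.4557, -0.3027, 0.0172]
tool_rot: [3.141, -0.0, 0.301]
force: [-0.5, 1.0, 5.3]
grip_width: 0.0127
```

Gripped: the width stops at 12.7 mm on the 14 mm bar, and it read about 1.4 mm low on the tube as well. Lifting.

>>> carry_out:
  targets:
    - [0, 0, -12, 0, 0, 0, 255]
    - [0, 0, -25, 0, 0, 0, 255]
    - [0, 0, -35, 0, 0, 0, 255]
    - [0, 0, -35, 0, 0, 0, 255]
    - [0, 0, -25, 0, 0, 0, 255]

```text
clock: 10.02
position: [0.4558, -0.3027, 0.1524]
tool_rot: [3.14, -0.001, 0.301]
force: [0.9, -0.4, -2.4]
grip_width: 0.0127
```

>>> carry_out:
  targets:
    - [0, 0, 0, 0, 0, 0, 255]

```text
clock: 10.1
position: [0.4573, -0.3038, 0.1545]
tool_rot: [3.136, -0.005, 0.301]
force: [0.8, -0.2, -1.1]
grip_width: 0.0124
```

```bash
python3 go.py 0.5765 -0.016 0.145 -8.9
```

```text
t 10.1 pos [ 0.4573 -0.3038  0.1545] rpy [179.7   -0.28  17.22] F [ 0.8 -0.2 -1.1] w 0.0124
shift mm [ 199.  -239.7    9.2] rows 7.473079978542473 turn units [ 0.03819719 -0.05634085  4.35352431]
```

>>> carry_out:
  targets:
    - [20, -24, 0, 0, 0, 0, 255]
    - [26, -31, 0, 0, 0, 0, 255]
    - [26, -31, 0, 0, 0, 0, 255]
    - [26, -31, 0, 0, 0, 0, 255]
    - [26, -31, 0, 0, 0, 0, 255]

```text
clock: 10.52
position: [0.5302, -0.1227, 0.1491]
tool_rot: [-3.141, 0.0, 0.301]
force: [1.7, -0.0, -2.3]
grip_width: 0.0134
```

>>> carry_out:
  targets:
    - [26, -31, 0, 0, 0, 0, 255]
    - [25, -31, 0, 0, 0, 0, 255]
    - [16, -20, 0, 0, 0, 0, 255]
    - [8, -9.7, 0, 0, 0, 0, 255]
    - [0, 0, 0, 0, 0, 0.5, 255]

```text
clock: 10.93
position: [0.5751, -0.0111, 0.1488]
tool_rot: [-3.14, -0.0, 0.254]
force: [-0.2, 0.2, -3.2]
grip_width: 0.0125
```

>>> carry_out:
  targets:
    - [0, 0, 0, 0, 0, 0.9, 255]
    - [0, 0, 0, 0, 0, 0.9, 255]
    - [0, 0, 0, 0, 0, 0.9, 255]
    - [0, 0, 0, 0, 0, 0.8, 255]
    - [0, 0, 0, 0, 0, 0.35, 255]

```text
clock: 11.35
position: [0.5741, -0.0153, 0.1489]
tool_rot: [3.141, 0.001, -0.16]
force: [-0.7, 0.6, -2.0]
grip_width: 0.0126
```

>>> carry_out:
  targets:
    - [0, 0, 0, 0, 0, 0, 255]
    - [0, 0, 0, 0, 0, 0, 255]

```text
clock: 11.52
position: [0.5743, -0.015, 0.1489]
tool_rot: [3.141, 0.0, -0.153]
force: [0.4, -1.3, -3.2]
grip_width: 0.0124
```

```bash
cat > lid.py <<'E'
from h import *
import sys
zl=float(sys.argv[1])
for n in('top','scene'):
    f=grab(n);P=cloud(f);hsv=cv2.cvtColor(f['color'],cv2.COLOR_RGB2HSV)
    m=(f['z_map']>0)&(hsv[...,0]>105)&(hsv[...,0]<130)&(hsv[...,1]>150)&(np.hypot(P[...,0]-.577,P[...,1]+.016)<.13)&(abs(P[...,2]-zl)<.01)
    Q=P[m];A=np.c_[Q[:,:2],np.ones(len(Q))];c=np.linalg.lstsq(A,Q[:,2],rcond=None)[0]
    print(n,len(Q),'z',np.median(Q[:,2]),cv2.minAreaRect((Q[:,:2]*1000).astype(np.float32)),'tilt deg',np.degrees(np.hypot(c[0],c[1])))
    save(f,sys.argv[2]+n+'.png')
E
python3 lid.py 0.148 a; python3 go.py 0.5765 -0.016 0.098 -8.9
```

```text
top 0 z nan ((0.0, 0.0), (0.0, 0.0), 0.0) tilt deg 0.0
scene 2071 z 0.1420935308462089 ((577.8533325195312, -19.068954467773438), (135.1605224609375, 165.00221252441406), 80.47599029541016) tilt deg 0.11929096717320536
t 11.6167 pos [ 0.5744 -0.0149  0.1489] rpy [ 1.80e+02  2.00e-02 -8.78e+00] F [ 0.1  1.1 -1.3] w 0.0128
shift mm [ 2.3  0.7 50.9] rows 1.2227918750968028 turn units [0.00095493 0.00286479 0.02005352]
  return _methods._mean(a, axis=axis, dtype=dtype,
  ret = ret.dtype.type(ret / rcount)
```

The lid is level (0.1° tilt) and square (80.5° against the box's 81°), and its plate is at the expected height. Lowering.

>>> carry_out:
  targets:
    - [2.3, 0.7, 12, 0, 0, 0, 255]
    - [0, 0, 16, 0, 0, 0, 255]
    - [0, 0, 13, 0, 0, 0, 255]
    - [0, 0, 7, 0, 0, 0, 255]
    - [0, 0, 3, 0, 0, 0, 255]

```text
clock: 12.03
position: [0.5761, -0.0159, 0.0963]
tool_rot: [3.141, 0.002, -0.154]
force: [-0.3, 0.2, -2.2]
grip_width: 0.0125
```

>>> carry_out:
  targets:
    - [0, 0, 1.5, 0, 0, 0, 255]
    - [0, 0, 1.5, 0, 0, 0, 255]
    - [0, 0, 0, 0, 0, 0, 255]

```text
clock: 12.28
position: [0.5769, -0.0158, 0.0952]
tool_rot: [-3.141, -0.0, -0.154]
force: [-0.3, 0.6, -1.5]
grip_width: 0.0129
```

>>> carry_out:
  targets:
    - [0, 0, 1.5, 0, 0, 0, 255]
    - [0, 0, 1.5, 0, 0, 0, 255]
    - [0, 0, 1, 0, 0, 0, 255]
    - [0, 0, 0, 0, 0, 0, 255]
    - [0, 0, 0, 0, 0, 0, 255]

```text
clock: 12.7
position: [0.5769, -0.0157, 0.0913]
tool_rot: [-3.141, -0.0, -0.155]
force: [-0.9, 0.4, 3.4]
grip_width: 0.0128
```

It's seated: z is at the predicted 0.0912 and the force has changed sign to a light contact. Releasing.

>>> carry_out:
  targets:
    - [0, 0, 0, 0, 0, 0, 180]
    - [0, 0, 0, 0, 0, 0, 120]
    - [0, 0, 0, 0, 0, 0, 40]
    - [0, 0, 0, 0, 0, 0, 0]
    - [0, 0, 0, 0, 0, 0, 0]

```text
clock: 13.12
position: [0.5767, -0.0157, 0.0909]
tool_rot: [-3.142, 0.0, -0.155]
force: [-0.3, 0.2, -0.1]
grip_width: 0.0722
```

>>> carry_out:
  targets:
    - [0, 0, 0, 0, 0, 0, 0]
    - [0, 0, -20, 0, 0, 0, 0]
    - [0, 0, -40, 0, 0, 0, 0]
    - [0, 0, -40, 0, 0, 0, 0]
    - [0, 0, -20, 0, 0, 0, 0]

```text
clock: 13.53
position: [0.5778, -0.0158, 0.2152]
tool_rot: [-3.141, -0.004, -0.155]
force: [0.9, 0.2, 0.6]
grip_width: 0.0855
```

>>> carry_out:
  targets:
    - [0, 40, 0, 0, 0, 0, 0]
    - [0, 40, 0, 0, 0, 0, 0]
    - [0, 40, 0, 0, 0, 0, 0]
    - [0, 40, 0, 0, 0, 0, 0]
    - [0, 40, 0, 0, 0, 0, 0]

```text
clock: 13.95
position: [0.5453, -0.2151, 0.2111]
tool_rot: [3.142, -0.0, -0.154]
force: [1.6, 0.8, -0.8]
grip_width: 0.0857
```

>>> carry_out:
  targets:
    - [0, 0, 0, 0, 0, 0, 0]
    - [0, 0, 0, 0, 0, 0, 0]

```text
clock: 14.12
position: [0.5451, -0.2159, 0.2109]
tool_rot: [3.141, 0.0, -0.159]
force: [1.2, 0.6, -0.7]
grip_width: 0.0854
```

```bash
python3 lid.py 0.085 b; python3 go.py 0.5 -0.2 0.2
```

```text
top 3028 z 0.08421811400464452 ((576.5119018554688, -17.176109313964844), (137.23486328125, 168.9994659423828), 81.44136047363281) tilt deg 0.0510124627179856
scene 2303 z 0.08436617244669498 ((579.0200805664062, -20.263137817382812), (134.07598876953125, 165.15408325195312), 81.57523345947266) tilt deg 0.15653941992949133
t 14.2167 pos [ 0.5461 -0.2127  0.2109] rpy [-179.97    0.     -8.83] F [-0.  -0.2  0.6] w 0.0855
shift mm [-47.5  -5.5  10.9] rows 1.1754043001791814 turn units [-0.00477465  0.         -0.        ]
```

View pics/bscene.png

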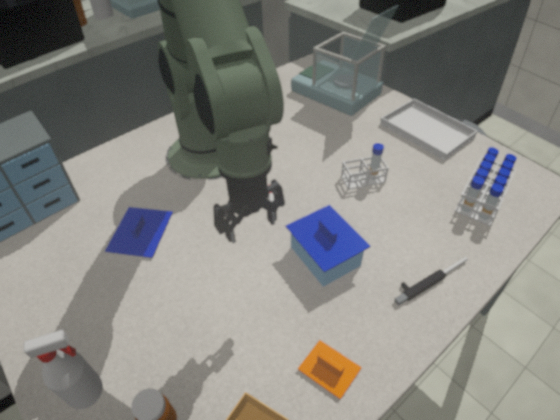

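The lid at (327,240) is flat and square on the box: plate top at z = 0.0843 (0.085 nominal), 1–5 mm from centre, tilt under 0.2°. The tube at (377,160) stands in the rack, and the arm is clear of everything.

```bash
python3 -c "
from workcell import bot
print(bot.job_done())"
```

```text
the job is handed in; nothing more can be done
None
```

I moved the tall tube from the box's centre well to the far (+y) pocket of the empty rack. I then put the far blue lid on the box and handed the job in at about 14 s, with the arm clear of everything. No verdict is reported.

- **Tube:** it stands upright in the pocket. Its top measured z = 0.1245, as expected with the foot on the 4 mm rack floor.
- **Lid:** it sits flat and square on the rim. The plate top is at 0.0843 m (0.085 nominal), tilt is under 0.2°, and it is within about 1° of square.
- **Disagreement:** the lid's offset from the box centre came out about 1 mm in the top view and about 5 mm in the scene view. In both views the fitted outline was a few mm short of the plate's true size. Both offsets are well inside the 18 mm limit.
- **Failed or missing checks:** one script for the lifted tube's height failed because no cap pixels were found, and I confirmed that grasp by eye. The top view of the carried lid was blocked by the arm.

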